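# Rebuild the shoe polisher's spindle

### The arm

A 6-joint arm with a two-finger parallel gripper is mounted at the origin on the work surface. World frame = base frame: x ahead of the robot, y to its left, z up, the work surface at z = 0. Lengths are in m, angles in rad, forces in N, time in s.
With the tool pointing down it reaches from about 0.375 to 0.925 m from the base axis. Payload 5.7 kg.
Tool frame: the origin (TCP) lies between the finger pads; the fingertips stand 8 mm ahead of it and the grasp point (between the pads) lies 11 mm behind it; z points along the fingers, y is the direction in which the jaws open and shut (so a half turn about z gives the same grasp; the last joint's range is limited). The gripper opens to 85 mm and grips with 20 to 120 N. Pads are 22 mm wide; open, the fingers measure 114 mm over their backs; the gripper's body (76 mm by 85 mm) begins 54 mm behind the grasp point. The pads swing forward as they close: fully open they stand 13 mm farther back than shut.
Start: joints at [1.149, 0.359, 1.51, -0, 1.272, -0.115], TCP at [0.181, 0.572, 0.239] pointing down, gripper open.
Joint ranges: [-2.97, 2.97], [-1.01, 2.36], [0.21, 2.38], [-0.96, 4.11], [0.2, 2.71], [-2.98, 2.98]. Speed limits (rad/s): [2.39, 2.39, 3.14, 3.14, 3.14, 3.14].

### API

Orientations are given as a rotation vector (axis times angle).
In Python, from station import ctrl, grab_frame, spotter gives the robot as it stands.
- The arm moves only by the tool apply_moves, never from a script. Its argument "increments" is one flat list of numbers, 7 for each row, row after row: the turn, a rotation vector about the world's x, y, z in rad, then the shift along the world's x, y, z in m, then the closure, from 0 (fully open) to 1 (shut). A call has 1 to 10 rows; each row shifts and turns the commanded pose from where the row before left it; what a row does not reach is not made up. A row lasts 1/12 s, in which the tool goes at most 41.7 mm and 7.16 degrees, less where a joint would pass 70% of its speed; a pose out of reach is approached as far as the arm can. A call with a gripper value outside its range is refused whole. The fingers move at their own pace and stop on an object; the grip force is fixed at half the most. Time passes only in rows, so rows that do not move let the fingers close. It gives the time, the measured TCP pose, the force and the opening at its end, in the units of the state.
- ctrl.get_obs(): the state, without advancing time (a new reading comes with each control period).
- grab_frame(name): name is "scene" or "side" or "wrist"; returns a dict with "img" (384x512x3 uint8, blue, green, red), "K" (3x3 intrinsics, pixels), "R" (3x3) and "t" (3): a world point X has camera coordinates R X + t. Camera axes: x right, y down, z forward; pixel columns grow to the right and rows downward; lengths in m; the calibration is good to about 2 mm. A picture is of the moment at which its call begins. There is no depth.
- ctrl.hand_in(): hands the job in, once; it reports no verdict.
Trained networks look in a picture, given as the dict that the camera call returned (one of the last four; its "shot" number tells which), for a name from the list of things; names that differ only in an ending like _2 or _b are one class to them, and where a whole thing is asked for, a point or a joint stands for the part that bears it (a point fixed in the world has none). Each returns a list of dicts, best first, with "score" (0 to 1); they miss things now and then, are a little off and sometimes report something else, mostly with a low value. They report only what shows in the picture. A call takes as long as a camera call. They do not tell look-alikes from the thing itself.
- spotter.search_frame(picture, thing): "box" ([left, top, right, bottom] as shares, 0 to 1, of the picture: columns of its width, rows of its height, round what is visible of it).
The state is a dict: "time": time; "joint_positions": joint angles; "dq": joint speeds; "joint_torque": joint torques, N m; "tool_pos": TCP position; "tool_rot": TCP orientation; "force": force on the tool from outside, world axes, zero at the start; "ft_torque": the same for the moment, N m; "gripper_width": finger opening in m.
Only numpy, scipy, OpenCV 4.12 (cv2) and the standard library are available. Lean on these libraries where they do the work, as an engineer would, in place of code of your own. Each camera call takes 0.05 s, during which the arm holds its last target. There are 200 camera calls.

### The job

The hall shoe polisher has been cleaned; put its parts back on the upright spindle in this order: first the dark steel drive cog, turned so that its slot drops over the yellow key and it sits right down on the flange, then the blue spacer ring, then the brush wheel (bristles down, as it lies), and last the red end cap. Each part must sit fully home and level on the one below before you fetch the next; leave the other things on the shelf where they are and let go of everything at the end.

Things in the scene. Friction and masses are not known exactly. Their poses are not given: they have to be found in the camera images.
- polisher: Fixed shoe polisher: grey housing 150x130 mm, 50 tall. Origin: on the upright spindle's axis at glass level. Top of dark flange (48 wide), the seat: z=55 mm. Spindle 16 mm across, tip z=123, last 8 mm coned. Yellow key, 6 mm wide, juts to +x, 8 to 14 mm off the axis, from the flange to 16 mm above it; a yellow stripe on the housing points the same way.
- cog: Loose dark steel cog: toothed disc 68 mm across, 8 thick, under a collar 44 across, 14 tall (22 in all; grip the collar). Bore 22 mm with one slot, 12 mm wide, to 18 mm off the axis, towards +x; red mark on the disc at that side. Reaches the flange only with the slot over the key (within about 0.2 rad), else stops 16 mm high. Origin: centre of underside.
- spacer: Blue plastic spacer ring, loose, lying flat: 40 mm across, 12 mm tall, round through bore 22 mm. Origin: centre of underside.
- brush: Brush wheel, loose, lying bristles down: black bristle disc (rigid) 68 mm across and 10 mm thick, pale wooden collar 40 mm across and 12 mm tall on top (22 mm tall in all; grip it by the collar), round through bore 22 mm. Origin: centre of underside; z up.
- cap: Red ribbed plastic end cap, loose, closed side up: 42 mm across, 24 mm tall, blind bore 22 mm across and 16 mm deep from below, which goes over the spindle tip. Pushes on, no thread. Origin: centre of underside; z up.
- kit_box: Grey plastic shoe cleaning kit box with a paler sliding door on top, fixed, 170 (x) x 130 (y) x 62 mm tall; no spindle. Only in the way. Origin: centre of underside.
- polish_tin: Brown shoe polish tin with brass top, loose bystander, 68 mm across, 20 mm tall. Origin: centre of underside.
- key_cover: Black hard silicone key cover, loose bystander, about 55 x 28 x 10 mm. Origin: near its centre, underside.
Not all that is in view belongs to the job. What is meant by the spacer is not orange or turquoise, and is the larger of those in its own colour.

How it is judged:
By the outcome, as a careful person would: the job done as asked, in the order asked, and still so for the second after the job is handed in, with the robot touching nothing.
It also fails if it takes over 115 s, if anything falls off the work surface, if the arm or the gripper's body presses on something with over 40 N, if the wrist force passes 120 N, or if a joint passes its speed limit or range.

## Working session

There is one attempt and no reset: what is moved stays moved. The work goes in short steps, Python scripts to look and compute and a tool call to move; the robot and the scene stay as the last step left them, time stands still between calls to the robot, and variables do not carry over. Pictures are saved under pics/ and viewed, about 12 in all and at most 16, crops included, and the job is handed in when it is done.

Besides the shell and the picture viewer there is one more tool, called after ">>>" as name(argument=value, ...) on one line, values as JSON. apply_moves: Moves the arm, as the interface text tells. Its arguments: {"type":"object","properties":{"increments":{"type":"array"}},"required":["increments"]}

```bash
mkdir -p pics; ls; cat > h.py <<'E'
import numpy as np, cv2, json
from station import ctrl, grab_frame, spotter
def ray(f,u,v):
    K,R,t=map(np.array,(f["K"],f["R"],f["t"])); c=-R.T@t
    return c, R.T@np.linalg.inv(K)@np.array([u,v,1.])
def onz(f,u,v,z):
    c,d=ray(f,u,v); return c+d*(z-c[2])/d[2]
def proj(f,X):
    p=np.array(f["K"])@(np.array(f["R"])@np.array(X)+np.array(f["t"])); return p[:2]/p[2]
H=dict(cog=.022,spacer=.012,brush=.022,cap=.024,polisher=.05,kit_box=.062,polish_tin=.02,key_cover=.01)
E
python3 - <<'E'
from h import *
for n in("scene","side"):
    f=grab_frame(n); cv2.imwrite(f"pics/{n}0.png",f["img"])
    print(n,"cam",(-np.array(f["R"]).T@np.array(f["t"])).round(3))
    for k in H:
        for d in spotter.search_frame(f,k)[:4]:
            b=np.array(d["box"])*[512,384,512,384]
            print(k,round(d["score"],2),b.round(),onz(f,(b[0]+b[2])/2,(b[1]+b[3])/2,H[k]/2).round(3))
E
```

```text
pics
scene cam [1.336 0.291 0.953]
cog 0.69 [386. 206. 410. 226.] [0.501 0.383 0.011]
spacer 0.47 [216. 136. 224. 146.] [ 0.392 -0.185  0.006]
spacer 0.43 [186. 149. 200. 166.] [ 0.488 -0.231  0.006]
spacer 0.38 [233. 142. 249. 153.] [ 0.396 -0.111  0.006]
brush 0.71 [146. 139. 166. 155.] [ 0.49  -0.354  0.011]
cap 0.6 [309. 179. 326. 191.] [0.468 0.151 0.012]
polisher 0.87 [290. 195. 348. 254.] [0.614 0.194 0.025]
kit_box 0.59 [141. 159. 216. 230.] [ 0.653 -0.19   0.031]
polish_tin 0.75 [234. 210. 261. 232.] [0.659 0.013 0.01 ]
polish_tin 0.3 [385. 207. 411. 228.] [0.504 0.384 0.01 ]
key_cover 0.54 [259. 171. 268. 186.] [ 0.494 -0.003  0.005]
key_cover 0.34 [146. 137. 172. 158.] [ 0.485 -0.348  0.005]
side cam [-0.011 -0.673  0.653]
cog 0.76 [148. 145. 173. 159.] [0.49  0.374 0.011]
spacer 0.68 [304. 266. 321. 284.] [ 0.483 -0.243  0.006]
spacer 0.62 [265. 245. 285. 264.] [ 0.465 -0.151  0.006]
spacer 0.61 [253. 275. 269. 284.] [ 0.396 -0.187  0.006]
brush 0.93 [342. 293. 377. 325.] [ 0.485 -0.36   0.011]
cap 0.77 [191. 183. 209. 200.] [0.467 0.134 0.012]
polisher 0.84 [200. 125. 270. 187.] [0.627 0.202 0.025]
kit_box 0.78 [301. 186. 398. 260.] [ 0.639 -0.198  0.031]
polish_tin 0.87 [282. 175. 304. 199.] [0.66  0.004 0.01 ]
polish_tin 0.33 [300. 185. 401. 261.] [ 0.663 -0.183  0.01 ]
key_cover 0.57 [236. 211. 252. 225.] [ 0.492 -0.012  0.005]
```

```bash
python3 - <<'E'
import cv2
a=cv2.imread("pics/scene0.png")[110:270,120:440];b=cv2.imread("pics/side0.png")[110:340,120:440]
cv2.imwrite("pics/c0.png",cv2.resize(a,None,fx=2.5,fy=2.5,interpolation=3))
cv2.imwrite("pics/c1.png",cv2.resize(b,None,fx=2.5,fy=2.5,interpolation=3))
E
```

```text
(no output)
```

View pics/c0.png

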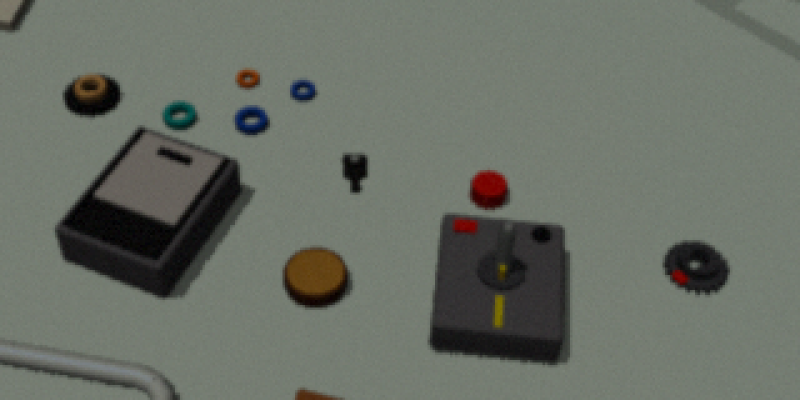

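View pics/c1.png

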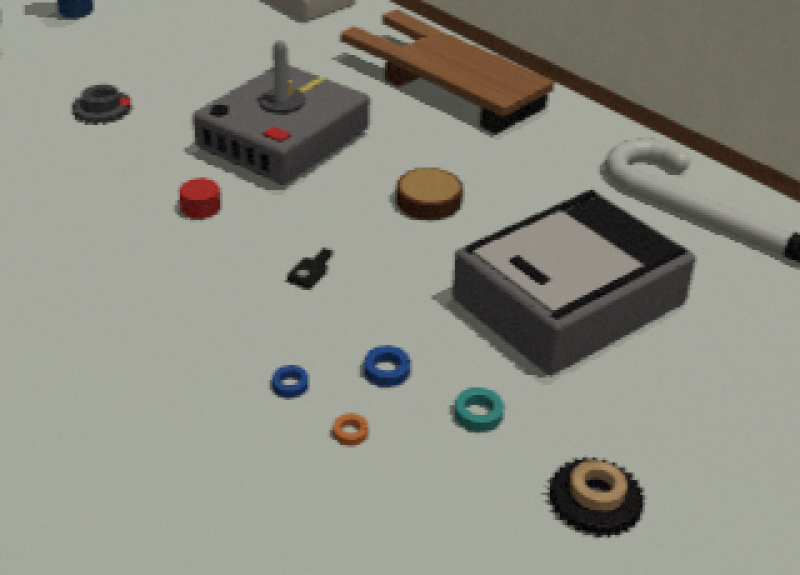

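The scene view (crop 2.5x) shows the cog at (697,265) with its red mark at (679,277). The spindle is at (503,265), with the key and stripe towards the camera, and the cap is at (489,188). The larger blue ring is at (252,120), the brush at (91,93), and the smaller blue, orange and turquoise rings sit nearby. Next I'll measure the yaws and find where the wrist camera sits.

```bash
python3 - <<'E'
from h import *
from scipy.spatial.transform import Rotation as Ro
fs={n:grab_frame(n) for n in("scene","side","wrist")}
cv2.imwrite("pics/w0.png",fs["wrist"]["img"])
def px(n,x,y): return (120+x/2.5,110+y/2.5)
def tri(ps):
    A=[];b=[]
    for n,(x,y) in ps.items():
        c,d=ray(fs[n],*px(n,x,y)); d/=np.linalg.norm(d); P=np.eye(3)-np.outer(d,d);A.append(P);b.append(P@c)
    return np.linalg.lstsq(np.vstack(A),np.hstack(b),rcond=None)[0].round(3)
print("tip",tri(dict(scene=(507,223),side=(280,43))))
print("flange",onz(fs["scene"],*px(0,502,270),.055).round(3),onz(fs["side"],*px(0,282,100),.055).round(3))
for n,a,b in(("scene",(500,295),(499,326)),("side",(303,90),(323,79))):
    p=onz(fs[n],*px(0,*a),.05);q=onz(fs[n],*px(0,*b),.05);print(n,"stripe",p.round(3),q.round(3),np.arctan2(*(q-p)[1::-1]))
for n,c,m in(("scene",(696,270),(679,277)),("side",(101,107),(125,101))):
    p=onz(fs[n],*px(0,*c),.008);q=onz(fs[n],*px(0,*m),.008);print(n,"cog",p.round(3),np.arctan2(*(q-p)[1::-1]))
o=ctrl.get_obs();R=Ro.from_rotvec(o["tool_rot"]).as_matrix();print(R.round(3),o["tool_pos"],o["gripper_width"],o["time"])
f=fs["wrist"];cw=-np.array(f["R"]).T@np.array(f["t"]);print("wristcam in tool",(R.T@(cw-o["tool_pos"])).round(4),"R cam<-tool",(np.array(f["R"])@R).round(3),f["K"])
E
```

```text
tip [0.612 0.191 0.122]
flange [0.615 0.196 0.055] [0.611 0.188 0.055]
scene stripe [0.643 0.202 0.05 ] [0.68  0.211 0.05 ] 0.240626792977252
side stripe [0.647 0.199 0.05 ] [0.68  0.205 0.05 ] 0.17626212005507513
scene cog [0.503 0.386 0.008] -0.7712054820754248
side cog [0.491 0.374 0.008] -0.18520069775255726
[[-0.953  0.302 -0.   ]
 [ 0.302  0.953 -0.   ]
 [ 0.    -0.    -1.   ]] [0.18120874 0.57196125 0.23926901] 0.08524043011605398 1.05
wristcam in tool [ 0.0811  0.     -0.1354] R cam<-tool [[ 0.     1.     0.   ]
 [-0.948  0.    -0.318]
 [-0.318 -0.     0.948]] [[308.88525802   0.         254.99321087]
 [  0.         308.88525802 187.98246245]
 [  0.           0.           1.        ]]
```

>>> apply_moves(increments=[0,0,0,0.035,-0.0215,0,0,0,0,0,0.035,-0.0215,0,0,0,0,0,0.035,-0.0215,0,0,0,0,0,0.035,-0.0215,0,0,0,0,0,0.035,-0.0215,0,0,0,0,0,0.035,-0.0215,0,0,0,0,0,0.035,-0.0215,0,0,0,0,0,0.035,-0.0215,0,0,0,0,0,0.036,-0.021,0,0,0,0,0,0,0,0,0])

```text
time: 1.88
tool_pos: [0.5043, 0.3751, 0.2394]
tool_rot: [0.487, 3.098, -0.001]
force: [0.1, -0.4, -0.2]
gripper_width: 0.0854
```

```bash
cat >> h.py <<'E'
def look(names,tag,z=None):
    f=grab_frame("wrist"); cv2.imwrite(f"pics/{tag}.png",f["img"]); np.savez(f"pics/{tag}.npz",K=f["K"],R=f["R"],t=f["t"])
    for k in names:
        for d in spotter.search_frame(f,k)[:3]:
            b=np.array(d["box"])*[512,384,512,384]
            print(k,round(d["score"],2),b.round(),onz(f,(b[0]+b[2])/2,(b[1]+b[3])/2,H[k]/2).round(4))
    o=ctrl.get_obs(); print(o["tool_pos"].round(4) if hasattr(o["tool_pos"],"round") else o["tool_pos"],o["joint_positions"],o["time"],o["force"])
    return f
E
python3 -c "
from h import *
look(['cog'],'w1')"
```

```text
cog 0.62 [229. 117. 291. 173.] [0.4954 0.3845 0.011 ]
[0.4986 0.3779 0.239 ] [ 5.38049770e-01  3.95751043e-01  1.45241599e+00  1.47317146e-04
  1.29364888e+00 -7.22651956e-01] 1.9833 [ 0.2510037  -0.43269647 -0.26692564]
```

View pics/w1.png

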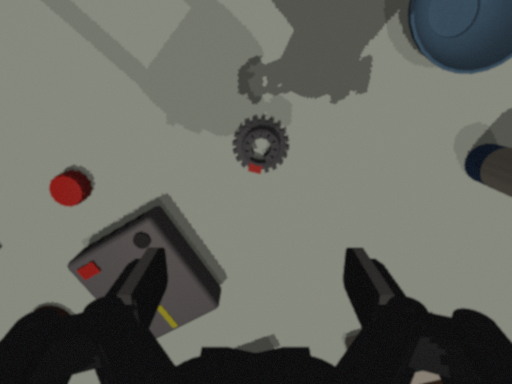

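The wrist view shows the cog at about (261,145), its red mark at (255,168), and the stripe on the polisher near (167,317). I'll measure these by colour.

```bash
cat >> h.py <<'E'
def load(tag):
    z=np.load(f"pics/{tag}.npz"); return dict(img=cv2.imread(f"pics/{tag}.png"),K=z["K"],R=z["R"],t=z["t"])
def hsv(f,lo,hi,box):
    m=cv2.inRange(cv2.cvtColor(f["img"],cv2.COLOR_BGR2HSV),np.array(lo),np.array(hi)); k=np.zeros_like(m); x0,y0,x1,y1=box; k[y0:y1,x0:x1]=m[y0:y1,x0:x1]; return k
def ang(p,q): return float(np.arctan2(q[1]-p[1],q[0]-p[0]))
E
python3 - <<'E'
from h import *
f=load("w1"); b=(228,110,296,178)
red=hsv(f,(0,120,60),(10,255,255),b); ys,xs=np.nonzero(red); r=onz(f,xs.mean(),ys.mean(),.008)
dark=hsv(f,(0,0,0),(180,255,85),(228,112,294,178)); c=max(cv2.findContours(dark|red,0,2)[0],key=cv2.contourArea)
(cx,cy),rad=cv2.minEnclosingCircle(cv2.convexHull(c)); C=onz(f,cx,cy,.006)
print("cog",(cx,cy,rad),C.round(4),"mark",len(xs),r.round(4),"yaw",ang(C,r))
y=hsv(f,(20,100,80),(35,255,255),(120,270,220,345)); ys,xs=np.nonzero(y); P=np.array([onz(f,a,b_,.05) for a,b_ in zip(xs,ys)])[:,:2]
m=P.mean(0);u=np.linalg.svd(P-m)[2][0]; u*=np.sign(u[0]); print("stripe",len(P),m,"yaw",np.arctan2(u[1],u[0]), "from tip", ang((.612,.191),m))
E
```

```text
cog (260.6216735839844, 143.431640625, 28.999095916748047) [0.4942 0.3854 0.006 ] mark 91 [0.5202 0.3693 0.008 ] yaw -0.5527539477092964
stripe 176 [0.66339856 0.20393995] yaw 0.20604789544642008 from tip 0.24663168631951995
```

>>> apply_moves(increments=[0,0,0,-0.0015,0.003,-0.033,0,0,0,0,-0.0015,0.0035,-0.033,0,0,0,0,0,0,-0.033,0,0,0,0,0,0,-0.033,0,0,0,0,0,0,-0.033,0,0,0,0,0,0,-0.033,0,0,0,0,0,0,-0.012,0,0,0,0,0,0,-0.011,0,0,0,0,0,0,0,0,0,0,0,0,0,0,0])

```text
time: 2.82
tool_pos: [0.4944, 0.3863, 0.0191]
tool_rot: [0.479, 3.104, 0.001]
force: [-0.3, 0.5, 0.1]
gripper_width: 0.0853
```

>>> apply_moves(increments=[0,0,0,0,0,0,0.6,0,0,0,0,0,0,0.8,0,0,0,0,0,0,1,0,0,0,0,0,0,1,0,0,0,0,0,0,1,0,0,0,0,0,0,1,0,0,0,0,0,0,1])

```text
time: 3.4
tool_pos: [0.4951, 0.3859, 0.0201]
tool_rot: [0.48, 3.103, 0.002]
force: [-1.7, -1.2, 10.2]
gripper_width: 0.0409
```

```bash
python3 -c "
from h import *
look(['cog'],'w2')"
```

```text
cog 0.93 [193. 181. 318. 302.] [0.4921 0.3871 0.011 ]
[0.4951 0.3859 0.0201] [ 5.52151317e-01  6.48211105e-01  1.63683828e+00 -5.87241716e-05
  8.54304236e-01 -7.11680528e-01] 3.5 [-1.1179188  -0.82627407  8.87356286]
```

View pics/w2.png

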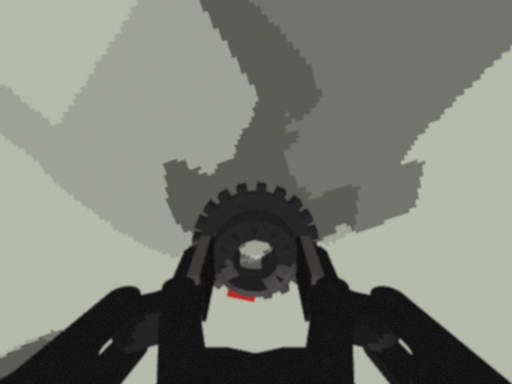

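The cog is gripped at width 41 mm, with the fingertips resting lightly on the disc. I'll lift it, carry it over and turn it by +0.76.

>>> apply_moves(increments=[0,0,0,0,0,0.02,1,0,0,0,0,0,0.03,1,0,0,0,0,0,0.04,1,0,0,0,0,0,0.04,1,0,0,0,0,0,0.037,1,0,0,0.1,0.017,-0.028,0,1,0,0,0.1,0.017,-0.028,0,1,0,0,0.1,0.017,-0.028,0,1,0,0,0.1,0.017,-0.028,0,1,0,0,0.1,0.017,-0.028,0,1])

```text
time: 4.33
tool_pos: [0.5795, 0.2441, 0.1857]
tool_rot: [-0.311, 3.126, -0.0]
force: [0.7, 0.4, -2.2]
gripper_width: 0.0407
```

>>> apply_moves(increments=[0,0,0.1,0.017,-0.028,0,1,0,0,0.1,0.016,-0.026,0,1,0,0,0.06,0,0,0,1,0,0,0,0,0,0,1,0,0,0,0,0,0,1])

```text
time: 4.75
tool_pos: [0.6117, 0.1912, 0.1852]
tool_rot: [0.701, -3.062, -0.001]
force: [0.4, -0.9, -2.2]
gripper_width: 0.0405
```

```bash
python3 - <<'E'
from h import *
f=look(['cog','polisher'],'w3')
g=grab_frame("side"); cv2.imwrite("pics/s3.png",g["img"]); np.savez("pics/s3.npz",K=g["K"],R=g["R"],t=g["t"])
g2=grab_frame("scene"); cv2.imwrite("pics/sc3.png",g2["img"]); np.savez("pics/sc3.npz",K=g2["K"],R=g2["R"],t=g2["t"])
a=cv2.resize(g["img"][80:200,180:290],None,fx=3.2,fy=3.2,interpolation=2)
b=cv2.resize(g2["img"][150:270,270:370],None,fx=3.2,fy=3.2,interpolation=2)
c=cv2.resize(f["img"][100:384,:],(692,384))
cv2.imwrite("pics/m3.png",np.hstack([a,b])); 
E
```

```text
cog 0.88 [191. 183. 321. 302.] [0.6899 0.2297 0.011 ]
polisher 0.59 [179.  81. 346. 251.] [0.6041 0.1952 0.025 ]
[0.6114 0.1924 0.1852] [ 1.97022316e-01  4.65883938e-01  1.47799672e+00  1.80696000e-04
  1.19818457e+00 -1.82680581e+00] 4.9 [-0.93226589  0.23478732 -2.36086445]
```

View pics/w3.png

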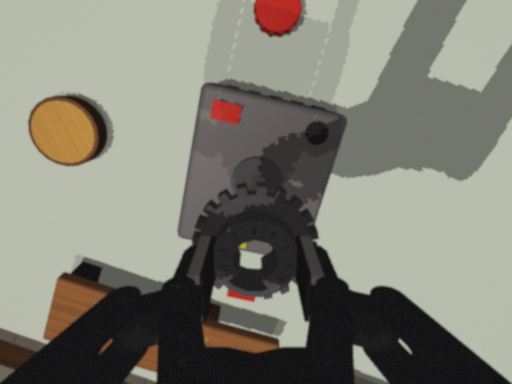

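View pics/m3.png

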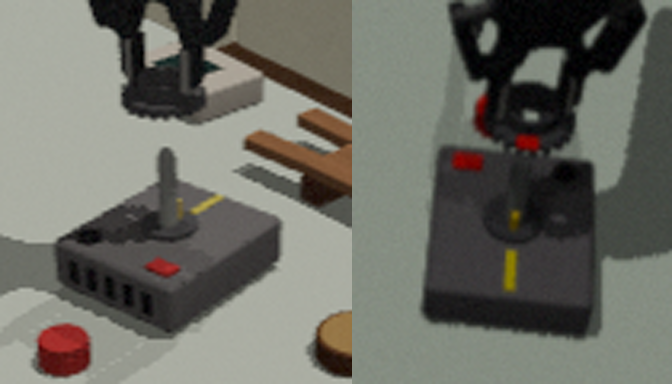

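The cog hangs over the spindle with its red mark towards the stripe: wrist mark at (241,295), flange arc at (257,175), and the scene crop has the mark at (528,143). I'll check the yaw and centre numerically.

```bash
python3 - <<'E'
from h import *
f=load("w3"); 
zu=.1652
red=hsv(f,(0,120,60),(10,255,255),(200,285,280,306)); ys,xs=np.nonzero(red); r=onz(f,xs.mean(),ys.mean(),zu+.008)
# collar top circle centre & disc: fit teeth hull
C=onz(f,257,243,zu+.008); print("red px",xs.mean(),ys.mean(),len(xs),"mark",r.round(4))
T=np.array([.6114,.1924,.1852])
print("TCP axis proj at disc",proj(f,[T[0],T[1],zu+.008]).round(1),"mark yaw from TCP",ang(T,r), "dist",np.hypot(*(r-T)[:2]))
for R_ in (.034,):
  print("pred disc top edge",[proj(f,[T[0]+R_*np.cos(a),T[1]+R_*np.sin(a),zu+.008]).round(0).tolist() for a in np.arange(0,6.28,.785)])
print("flange c pred",proj(f,[.612,.191,.055]).round(1),"tip",proj(f,[.612,.191,.123]).round(1))
print("flange edge pred",[proj(f,[.612+.024*np.cos(a),.191+.024*np.sin(a),.055]).round(0).tolist() for a in np.arange(0,6.28,.785)])
e=lambda a,b: ang(onz(f,*a,.05),onz(f,*b,.05))
print("edges",e((206,88),(181,233)),e((344,122),(313,222)),e((208,88),(340,118)))
s=load("sc3"); y=hsv(s,(18,90,60),(38,255,255),(290,190,350,250)); ys,xs=np.nonzero(y);k=ys>225
P=np.array([onz(s,a,b,.05) for a,b in zip(xs[k],ys[k])])[:,:2];m=P.mean(0);u=np.linalg.svd(P-m)[2][0];u*=np.sign(u[0]);print("stripe",m,np.arctan2(u[1],u[0]),len(P))
red=hsv(s,(0,120,60),(10,255,255),(428-270+270-0 if 0 else 320,185,350,205));ys,xs=np.nonzero(red);r2=onz(s,xs.mean(),ys.mean(),zu+.008);print("scene mark",xs.mean(),ys.mean(),r2.round(4),ang(T,r2))
print("bore px centre scene pred",proj(s,[T[0],T[1],zu+.022]))
E
```

```text
red px 239.79710144927537 295.6159420289855 138 mark [0.6451 0.1973 0.1732]
TCP axis proj at disc [258.  244.8] mark yaw from TCP 0.14395170671308177 dist 0.03408546982300439
pred disc top edge [[232.0, 293.0], [277.0, 295.0], [313.0, 269.0], [319.0, 226.0], [288.0, 191.0], [236.0, 188.0], [199.0, 219.0], [199.0, 263.0]]
flange c pred [255.1 180.1] tip [255.1 209. ]
flange edge pred [[244.0, 203.0], [264.0, 204.0], [279.0, 191.0], [281.0, 172.0], [267.0, 157.0], [246.0, 155.0], [231.0, 169.0], [230.0, 188.0]]
edges 0.22293711058378965 0.23022969245590286 1.8060270405329133
stripe [0.66205462 0.20447347] 0.20130293283217285 60
scene mark 324.62857142857143 194.02857142857144 [0.6386 0.1979 0.1732] 0.19847973410439115
bore px centre scene pred [326.04442985 181.23857075]
```

>>> apply_moves(increments=[0,0,0.05,0.0005,0,-0.02,1,0,0,0,0,0,-0.02,1,0,0,0,0,0,-0.015,1,0,0,0,0,0,-0.015,1,0,0,0,0,0,-0.015,1,0,0,0,0,0,0,1])

```text
time: 5.5
tool_pos: [0.6101, 0.1917, 0.0973]
tool_rot: [0.781, -3.037, -0.0]
force: [-1.0, -0.0, -1.4]
gripper_width: 0.0405
```

>>> apply_moves(increments=[0,0,0,0,0,-0.005,1,0,0,0,0,0,-0.005,1,0,0,0,0,0,-0.004,1,0,0,0,0,0,-0.004,1,0,0,0,0,0,0,1])

```text
time: 5.92
tool_pos: [0.6124, 0.1914, 0.0819]
tool_rot: [0.782, -3.042, 0.0]
force: [-0.2, -0.1, -2.3]
gripper_width: 0.0407
```

>>> apply_moves(increments=[0,0,0,0,0,-0.004,1,0,0,0,0,0,-0.003,1,0,0,0,0,0,-0.002,1,0,0,0,0,0,0,1])

```text
time: 6.25
tool_pos: [0.613, 0.1915, 0.0751]
tool_rot: [-0.782, 3.042, -0.0]
force: [-4.3, -0.8, 12.9]
gripper_width: 0.0408
```

Contact came at TCP z 0.0751, as predicted, so the cog is seated. I'll release it, rise, and head for the spacer.

>>> apply_moves(increments=[0,0,0,0,0,0,0.5,0,0,0,0,0,0,0,0,0,0,0,0,0,0,0,0,0,0,0,0.01,0,0,0,0,0,0,0.03,0,0,0,0,0,0,0.04,0,0,0,0,0,0,0.04,0,0,0,0,0,0,0.04,0,0,0,0,-0.02,-0.03,0.01,0,0,0,0,-0.02,-0.035,0,0])

```text
time: 7.08
tool_pos: [0.5763, 0.1278, 0.2487]
tool_rot: [-0.784, 3.031, -0.002]
force: [0.5, -0.9, -0.3]
gripper_width: 0.0858
```

```bash
python3 - <<'E'
from h import *
f=look(['cog','spacer'],'w4')
gs=[]
for n,b in(("side",(80,200,180,290)),("scene",(150,270,270,370))):
    g=grab_frame(n); gs.append(cv2.resize(g["img"][b[0]:b[1],b[2]:b[3]],None,fx=3.6,fy=3.6,interpolation=2))
cv2.imwrite("pics/m4.png",np.hstack(gs))
E
```

```text
cog 0.77 [257. 188. 322. 244.] [0.6293 0.2078 0.011 ]
[0.5713 0.1247 0.2443] [ 9.70931067e-02  3.32510710e-01  1.53768969e+00 -5.57729811e-04
  1.27140373e+00 -1.97432220e+00] 7.2333 [ 0.36477895  0.28277576 -0.34737986]
```

View pics/m4.png

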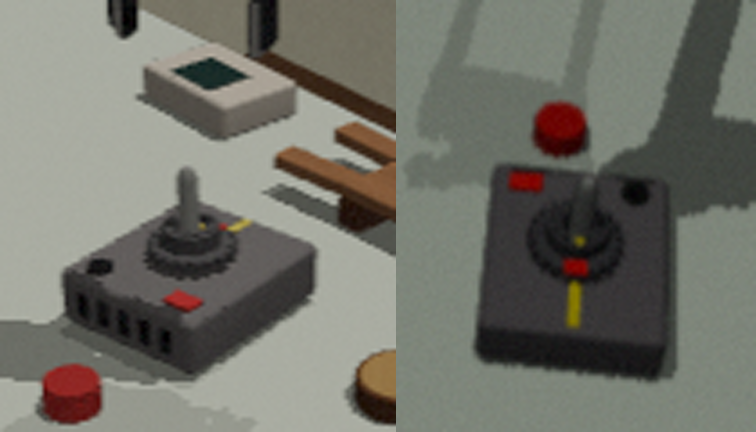

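The cog sits flat on the flange with its mark in line with the stripe (scene crop: mark (575,267), stripe (573,305)). Next is the spacer.

>>> apply_moves(increments=[0,0,-0.1,-0.013,-0.035,0,0,0,0,-0.1,-0.013,-0.035,0,0,0,0,-0.1,-0.013,-0.035,0,0,0,0,-0.1,-0.013,-0.035,0,0,0,0,-0.1,-0.013,-0.035,0,0,0,0,-0.1,-0.013,-0.035,0,0,0,0,-0.1,-0.014,-0.035,0,0,0,0,-0.05,-0.014,-0.032,0,0,0,0,0,0,0,0,0,0,0,0,0,0,0,0])

```text
time: 8.17
tool_pos: [0.4672, -0.1517, 0.2431]
tool_rot: [0.391, 3.117, 0.0]
force: [0.5, 0.6, 0.8]
gripper_width: 0.0852
```

```bash
python3 - <<'E'
from h import *
f=look(['spacer'],'w5')
m=hsv(f,(100,120,40),(130,255,255),(0,0,512,384))
for c in cv2.findContours(m,0,2)[0]:
    if cv2.contourArea(c)>60:
        (x,y),r=cv2.minEnclosingCircle(c); X=onz(f,x,y,.006); print("blue",(round(x),round(y)),X.round(4),"r",round(float(np.hypot(*(onz(f,x+r,y,.006)-X)[:2])),4))
E
```

```text
spacer 0.76 [197.  91. 222. 114.] [ 0.3949 -0.1879  0.006 ]
spacer 0.74 [176. 170. 211. 202.] [ 0.4878 -0.2377  0.006 ]
spacer 0.58 [234. 134. 269. 168.] [ 0.462  -0.1547  0.006 ]
[ 0.4675 -0.1499  0.2431] [-4.51521590e-01  1.97577926e-01  1.73358917e+00  7.35894548e-04
  1.21057602e+00 -1.77658213e+00] 8.2667 [ 0.78819204  0.22007825 -1.01611858]
blue (252, 150) [ 0.4613 -0.1535  0.006 ] r 0.0191
blue (268, 81) [ 0.3882 -0.1158  0.006 ] r 0.0156
```

View pics/w5.png

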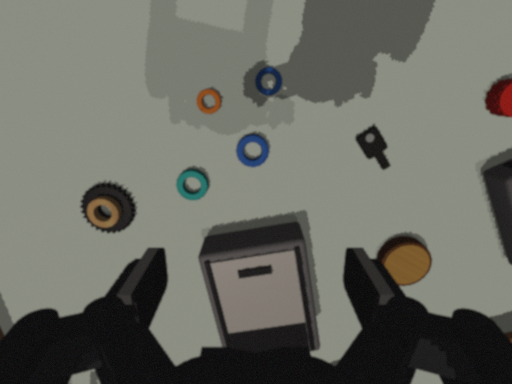

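The larger blue ring is at pixel (252,150), world (0.4615,-0.154), with measured radius 19 mm. The smaller one, at (268,81), has radius 15.6 mm. Going down.

>>> apply_moves(increments=[0,0,0,-0.003,-0.002,-0.035,0,0,0,0,-0.003,-0.002,-0.035,0,0,0,0,0,0,-0.035,0,0,0,0,0,0,-0.035,0,0,0,0,0,0,-0.035,0,0,0,0,0,0,-0.035,0,0,0,0,0,0,-0.012,0,0,0,0,0,0,-0.01,0,0,0,0,0,0,0,0,0,0,0,0,0,0,0])

```text
time: 9.1
tool_pos: [0.4615, -0.1538, 0.0113]
tool_rot: [-0.384, -3.118, -0.0]
force: [0.5, 0.9, 0.7]
gripper_width: 0.0855
```

>>> apply_moves(increments=[0,0,0,0,0,0,0.6,0,0,0,0,0,0,0.8,0,0,0,0,0,0,1,0,0,0,0,0,0,1,0,0,0,0,0,0,1,0,0,0,0,0,0,1,0,0,0,0,0,0,1])

```text
time: 9.68
tool_pos: [0.4613, -0.1549, 0.0126]
tool_rot: [0.387, 3.116, -0.001]
force: [-1.0, 1.2, 10.9]
gripper_width: 0.0367
```

```bash
python3 -c "
from h import *
f=look(['spacer'],'w6')
m=hsv(f,(100,120,40),(130,255,255),(180,180,340,300));ys,xs=np.nonzero(m);print(xs.min(),xs.max(),ys.min(),ys.max(),onz(f,(xs.min()+xs.max())/2,(ys.min()+ys.max())/2,.008))"
```

```text
spacer 0.98 [219. 212. 294. 288.] [ 0.4619 -0.1544  0.006 ]
spacer 0.97 [ 83. 283. 131. 350.] [ 0.4828 -0.2463  0.006 ]
spacer 0.77 [268.  46. 339. 124.] [ 0.3882 -0.1147  0.006 ]
[ 0.4614 -0.1549  0.0126] [-4.65980755e-01  5.35626692e-01  1.96556192e+00 -5.80382795e-05
  6.38315374e-01 -1.78978028e+00] 9.7833 [-0.92428342  1.04915226 10.88978365]
218 292 212 286 [ 0.46011093 -0.15463501  0.008     ]
```

Spacer held. Lifting and carrying it over.

>>> apply_moves(increments=[0,0,0,0,0,0.025,1,0,0,0,0,0,0.035,1,0,0,0,0,0,0.04,1,0,0,0,0.008,0.018,0.04,1,0,0,0,0.013,0.029,0.034,1,0,0,0,0.015,0.035,0,1,0,0,0,0.015,0.035,0,1,0,0,0,0.015,0.035,0,1,0,0,0,0.015,0.035,0,1,0,0,0,0.015,0.035,0,1])

```text
time: 10.62
tool_pos: [0.5551, 0.0649, 0.1798]
tool_rot: [0.387, 3.117, -0.0]
force: [0.8, -1.5, -0.6]
gripper_width: 0.0365
```

>>> apply_moves(increments=[0,0,0,0.015,0.035,0,1,0,0,0,0.015,0.035,0,1,0,0,0,0.015,0.035,0,1,0,0,0,0.015,0.035,0,1,0,0,0,0.01,0.02,0,1,0,0,0,0,0,0,1,0,0,0,0,0,0,1])

```text
time: 11.2
tool_pos: [0.6247, 0.2242, 0.179]
tool_rot: [0.384, 3.118, -0.001]
force: [-0.4, -1.7, -0.7]
gripper_width: 0.0366
```

```bash
python3 - <<'E'
from h import *
f=look(['spacer'],'w7'); T=ctrl.get_obs()["tool_pos"]; z=T[2]-.0126
m=hsv(f,(100,120,40),(130,255,255),(150,150,360,320));ys,xs=np.nonzero(m);print(xs.min(),xs.max(),ys.min(),ys.max(),onz(f,(xs.min()+xs.max())/2,(ys.min()+ys.max())/2,z+.008))
s=grab_frame("scene");m=hsv(s,(100,120,40),(130,255,255),(280,130,370,220));ys,xs=np.nonzero(m);print("scene",onz(s,(xs.min()+xs.max())/2,(ys.min()+ys.max())/2,z+.006))
E
```

```text
spacer 0.7 [220. 213. 295. 286.] [0.7178 0.2036 0.006 ]
spacer 0.47 [ 95.   1. 153.  55.] [0.471  0.1412 0.006 ]
[0.624  0.2223 0.179 ] [ 2.38366789e-01  5.01375972e-01  1.43206554e+00 -6.28303111e-04
  1.20941042e+00 -1.08520811e+00] 11.3 [ 0.47237135  0.60793686 -1.12767535]
218 292 212 286 [0.62354305 0.22443862 0.17436571]
scene [0.62423897 0.22019994 0.17236571]
```

>>> apply_moves(increments=[0,0,0,-0.006,-0.015,0,1,0,0,0,-0.006,-0.0155,0,1,0,0,0,0,0,0,1,0,0,0,0,0,0,1,0,0,0,0,0,-0.02,1,0,0,0,0,0,-0.015,1,0,0,0,0,0,-0.012,1,0,0,0,0,0,-0.012,1,0,0,0,0,0,0,1])

```text
time: 12.1
tool_pos: [0.6115, 0.1925, 0.1175]
tool_rot: [-0.387, -3.114, 0.002]
force: [-0.4, -0.4, 0.6]
gripper_width: 0.0366
```

>>> apply_moves(increments=[0,0,0,0,0,-0.012,1,0,0,0,0,0,-0.009,1,0,0,0,0,0,-0.004,1,0,0,0,0,0,-0.003,1,0,0,0,0,0,-0.002,1,0,0,0,0,0,0,1])

```text
time: 12.6
tool_pos: [0.6129, 0.1928, 0.0901]
tool_rot: [-0.387, -3.118, 0.0]
force: [0.4, -0.1, -0.1]
gripper_width: 0.0362
```

>>> apply_moves(increments=[0,0,0,0,0,-0.0015,1,0,0,0,0,0,0,1])

```text
time: 12.77
tool_pos: [0.6132, 0.1929, 0.0897]
tool_rot: [0.386, 3.117, 0.0]
force: [-1.2, -0.7, 4.3]
gripper_width: 0.0363
```

>>> apply_moves(increments=[0,0,0,0,0,0,0.5,0,0,0,0,0,0,0,0,0,0,0,0,0,0,0,0,0,0,0,0.02,0,0,0,0,0,0,0.03,0,0,0,0,0,0,0.035,0,0,0,0,0,0,0.035,0,0,0,0,0,0,0.035,0,0,0,0,-0.005,-0.02,0,0,0,0,0,-0.009,-0.038,0,0])

```text
time: 13.6
tool_pos: [0.6017, 0.1375, 0.247]
tool_rot: [0.38, 3.111, 0.005]
force: [0.1, -0.5, -0.2]
gripper_width: 0.0853
```

```bash
cat >> h.py <<'E'
def pair(tag):
    gs=[]
    for n,b in(("side",(80,200,180,290)),("scene",(150,270,270,370))):
        g=grab_frame(n); gs.append(cv2.resize(g["img"][b[0]:b[1],b[2]:b[3]],None,fx=3.6,fy=3.6,interpolation=2))
    cv2.imwrite(f"pics/{tag}.png",np.hstack(gs)); o=ctrl.get_obs(); print(o["tool_pos"],o["joint_positions"],o["time"])
E
python3 -c "
from h import *
pair('m8')"
```

```text
[0.59781823 0.13083888 0.24424532] [ 0.10422746  0.37208952  1.47658222 -0.00275825  1.29340509 -1.21676254] 13.7
```

View pics/m8.png

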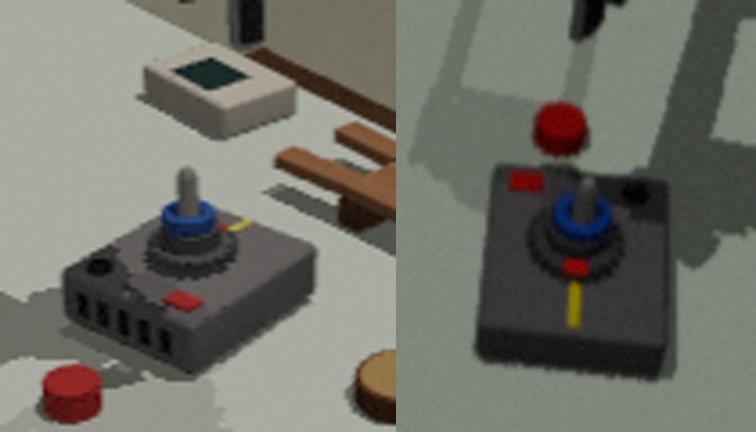

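The ring sits flat on the collar: side crop (188,217), level. Next is the brush.

>>> apply_moves(increments=[0,0,0,-0.0085,-0.0375,0,0,0,0,0,-0.0085,-0.0375,0,0,0,0,0,-0.0085,-0.0375,0,0,0,0,0,-0.0085,-0.0375,0,0,0,0,0,-0.0085,-0.0375,0,0,0,0,0,-0.0085,-0.0375,0,0,0,0,0,-0.0085,-0.0375,0,0,0,0,0,-0.0085,-0.0375,0,0,0,0,0,-0.0085,-0.0375,0,0,0,0,0,-0.0085,-0.0375,0,0])

```text
time: 14.53
tool_pos: [0.5131, -0.2418, 0.2435]
tool_rot: [-0.387, -3.118, -0.0]
force: [-0.3, -1.2, 0.0]
gripper_width: 0.0857
```

>>> apply_moves(increments=[0,0,0,-0.0085,-0.0375,0,0,0,0,0,-0.0085,-0.0375,0,0,0,0,0,-0.0085,-0.0375,0,0,0,0,0,0,0,0,0,0,0,0,0,0,0,0,0,0,0,0,0,0,0])

```text
time: 15.03
tool_pos: [0.4881, -0.3523, 0.2431]
tool_rot: [-0.388, -3.117, -0.002]
force: [0.2, -0.3, -0.6]
gripper_width: 0.0854
```

```bash
python3 - <<'E'
from h import *
f=look(['brush'],'w9')
b=np.array(spotter.search_frame(f,'brush')[0]["box"])*[512,384,512,384]; x0,y0,x1,y1=(b+[-6,-6,6,6]).astype(int)
m=hsv(f,(8,70,90),(28,255,255),(x0,y0,x1,y1)); c=max(cv2.findContours(m,0,2)[0],key=cv2.contourArea); (x,y),r=cv2.minEnclosingCircle(c)
X=onz(f,x,y,.020); print("collar",x,y,r,X.round(4),np.hypot(*(onz(f,x+r,y,.02)-X)[:2]))
E
```

```text
brush 0.73 [226. 128. 283. 181.] [ 0.4868 -0.3525  0.011 ]
[ 0.4885 -0.3513  0.2433] [-7.38466549e-01  3.58154011e-01  1.50076463e+00  3.88849657e-04
  1.28361444e+00 -2.06362397e+00] 15.1333 [1.14589087 0.60001894 0.02391132]
collar 253.00901794433594 158.4679412841797 16.620906829833984 [ 0.4894 -0.3549  0.02  ] 0.019710894235237014
```

>>> apply_moves(increments=[0,0,0,0,-0.003,-0.035,0,0,0,0,0,0,-0.035,0,0,0,0,0,0,-0.035,0,0,0,0,0,0,-0.035,0,0,0,0,0,0,-0.035,0,0,0,0,0,0,-0.025,0,0,0,0,0,0,-0.012,0,0,0,0,0,0,-0.0075,0,0,0,0,0,0,0,0,0,0,0,0,0,0,0])

```text
time: 16.02
tool_pos: [0.4893, -0.356, 0.0251]
tool_rot: [0.385, 3.117, -0.002]
force: [-0.6, 0.6, -0.2]
gripper_width: 0.0858
```

>>> apply_moves(increments=[0,0,0,0,0,0,0.6,0,0,0,0,0,0,0.8,0,0,0,0,0,0,1,0,0,0,0,0,0,1,0,0,0,0,0,0,1,0,0,0,0,0,0,1,0,0,0,0,0,0,1])

```text
time: 16.6
tool_pos: [0.4888, -0.3563, 0.0257]
tool_rot: [0.387, 3.116, -0.002]
force: [-1.2, 1.9, 11.4]
gripper_width: 0.036
```

```bash
cat >> h.py <<'E'
def collar(f,z):
    m=hsv(f,(8,70,90),(28,255,255),(190,180,330,310)); ys,xs=np.nonzero(m); print("px",xs.min(),xs.max(),ys.min(),ys.max(),onz(f,(xs.min()+xs.max())/2,(ys.min()+ys.max())/2,z).round(4))
E
python3 -c "
from h import *
f=look([],'w10');collar(f,.02)"
```

```text
[ 0.4888 -0.3563  0.0257] [-7.43917586e-01  6.17988680e-01  1.68842906e+00 -8.51180792e-05
  8.33325957e-01 -2.06780846e+00] 16.65 [-1.02962896  1.99228509 10.550327  ]
px 223 290 218 284 [ 0.4895 -0.3557  0.02  ]
```

>>> apply_moves(increments=[0,0,0,0,0,0.03,1,0,0,0,0,0,0.04,1,0,0,0,0,0,0.04,1,0,0,0,0,0,0.04,1,0,0,0,0.0082,0.0365,0.01,1,0,0,0,0.0082,0.0365,0,1,0,0,0,0.0082,0.0365,0,1,0,0,0,0.0082,0.0365,0,1,0,0,0,0.0082,0.0365,0,1,0,0,0,0.0082,0.0365,0,1])

```text
time: 17.48
tool_pos: [0.5374, -0.1351, 0.1845]
tool_rot: [0.388, 3.117, -0.0]
force: [-0.7, 0.3, -1.1]
gripper_width: 0.0356
```

>>> apply_moves(increments=[0,0,0,0.0082,0.0365,0,1,0,0,0,0.0082,0.0365,0,1,0,0,0,0.0082,0.0365,0,1,0,0,0,0.0082,0.0365,0,1,0,0,0,0.0082,0.0365,0,1,0,0,0,0.0082,0.0365,0,1,0,0,0,0.0082,0.0365,0,1,0,0,0,0.0082,0.0365,0,1,0,0,0,0.0082,0.0365,0,1,0,0,0,0,0,0,1])

```text
time: 18.32
tool_pos: [0.6126, 0.1984, 0.1845]
tool_rot: [0.38, 3.116, 0.006]
force: [0.6, -0.4, -0.1]
gripper_width: 0.0352
```

>>> apply_moves(increments=[0,0,0,0,0,0,1,0,0,0,0,0,0,1,0,0,0,0,0,0,1])

```text
time: 18.57
tool_pos: [0.6108, 0.1906, 0.184]
tool_rot: [-0.388, -3.117, 0.001]
force: [-0.0, -1.2, -1.6]
gripper_width: 0.0355
```

```bash
python3 -c "
from h import *
f=look([],'w11');collar(f,ctrl.get_obs()['tool_pos'][2]-.0057);pair('m11')"
```

```text
[0.6109 0.1903 0.1841] [ 1.94400636e-01  4.65790343e-01  1.48142921e+00 -4.71164256e-04
  1.19507389e+00 -1.12802449e+00] 18.6167 [-0.24151144 -1.15159423 -0.73974531]
px 222 289 217 284 [0.611  0.1907 0.1784]
[0.61115684 0.19037927 0.18416384] [ 1.94282138e-01  4.65799369e-01  1.48113604e+00 -2.76286810e-04
  1.19500296e+00 -1.12784738e+00] 18.7167
```

View pics/m11.png

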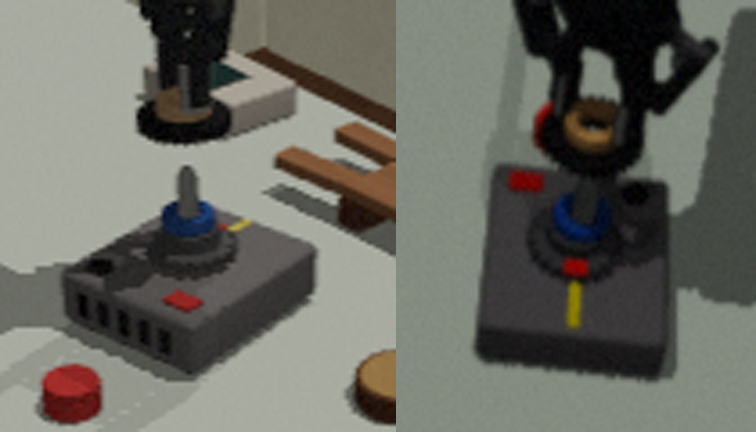

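The brush hangs level over the spindle. I'll go down with a (1, 2) mm correction.

>>> apply_moves(increments=[0,0,0,0.001,0.002,0,1,0,0,0,0,0,-0.02,1,0,0,0,0,0,-0.015,1,0,0,0,0,0,-0.012,1,0,0,0,0,0,-0.01,1,0,0,0,0,0,-0.007,1,0,0,0,0,0,0,1,0,0,0,0,0,0,1])

```text
time: 19.38
tool_pos: [0.6123, 0.1937, 0.1199]
tool_rot: [-0.387, -3.117, 0.0]
force: [1.1, -0.6, -0.6]
gripper_width: 0.0357
```

>>> apply_moves(increments=[0,0,0,0,0,-0.0025,1,0,0,0,0,0,-0.0025,1,0,0,0,0,0,-0.0015,1,0,0,0,0,0,0,1])

```text
time: 19.72
tool_pos: [0.6131, 0.1939, 0.1148]
tool_rot: [0.386, 3.116, 0.001]
force: [-0.7, 0.4, 3.7]
gripper_width: 0.0352
```

>>> apply_moves(increments=[0,0,0,0,0,0,0.5,0,0,0,0,0,0,0,0,0,0,0,0,0,0,0,0,0,0,0,0.02,0,0,0,0,0,0,0.035,0,0,0,0,0,0,0.04,0,0,0,0,0,0,0.035,0,0,0,0,-0.036,-0.013,0,0,0,0,0,-0.036,-0.013,0,0,0,0,0,-0.036,-0.013,0,0])

```text
time: 20.55
tool_pos: [0.5038, 0.1545, 0.2444]
tool_rot: [0.386, 3.116, 0.001]
force: [-0.0, 0.2, 0.9]
gripper_width: 0.0857
```

>>> apply_moves(increments=[0,0,0,-0.036,-0.013,0,0,0,0,0,0,0,0,0,0,0,0,0,0,0,0,0,0,0,0,0,0,0])

```text
time: 20.88
tool_pos: [0.4691, 0.1419, 0.2441]
tool_rot: [0.387, 3.116, 0.001]
force: [0.3, 0.3, 1.4]
gripper_width: 0.0855
```

```bash
python3 - <<'E'
from h import *
f=look(['cap'],'w12')
m=hsv(f,(0,130,50),(8,255,255),(180,90,340,240))|hsv(f,(172,130,50),(180,255,255),(180,90,340,240)); c=max(cv2.findContours(m,0,2)[0],key=cv2.contourArea); (x,y),r=cv2.minEnclosingCircle(c)
X=onz(f,x,y,.016); print("cap",x,y,r,cv2.boundingRect(c),X.round(4),np.hypot(*(onz(f,x+r,y,.016)-X)[:2]))
gs=[]
for n,b in(("side",(80,200,180,290)),("scene",(150,270,270,370))):
    g=grab_frame(n); gs.append(cv2.resize(g["img"][b[0]:b[1],b[2]:b[3]],None,fx=3.2,fy=3.2,interpolation=2))
cv2.imwrite("pics/m12.png",np.vstack([np.hstack(gs)[:, :512],f["img"]])[:600+168][0:768] if 0 else np.hstack(gs))
E
```

```text
cap 0.92 [241. 140. 279. 176.] [0.4745 0.1463 0.012 ]
[0.47   0.1421 0.244 ] [ 1.52827260e-01  1.95683841e-01  1.73367908e+00 -2.59420025e-05
  1.21034238e+00 -1.17118885e+00] 20.9833 [ 0.08213975  0.89846561 -0.67316625]
cap 258.50653076171875 157.7810516357422 17.475494384765625 (243, 141, 33, 35) [0.4728 0.1453 0.016 ] 0.021000981176613087
```

View pics/m12.png

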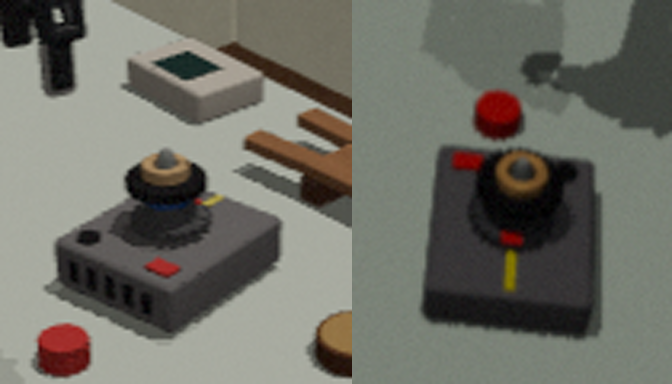

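The brush sits home and level, with the spindle tip just showing above its collar. Getting the cap at (0.473, 0.145).

>>> apply_moves(increments=[0,0,0,0.003,0.003,-0.035,0,0,0,0,0,0,-0.035,0,0,0,0,0,0,-0.035,0,0,0,0,0,0,-0.035,0,0,0,0,0,0,-0.035,0,0,0,0,0,0,-0.025,0,0,0,0,0,0,-0.012,0,0,0,0,0,0,-0.008,0,0,0,0,0,0,0,0,0,0,0,0,0,0,0])

```text
time: 21.92
tool_pos: [0.472, 0.1449, 0.0235]
tool_rot: [0.386, 3.118, -0.0]
force: [0.3, -0.6, 0.2]
gripper_width: 0.0852
```

>>> apply_moves(increments=[0,0,0,0,0,0,0.6,0,0,0,0,0,0,0.8,0,0,0,0,0,0,1,0,0,0,0,0,0,1,0,0,0,0,0,0,1,0,0,0,0,0,0,1,0,0,0,0,0,0,1])

```text
time: 22.5
tool_pos: [0.472, 0.1448, 0.0249]
tool_rot: [0.386, 3.116, 0.001]
force: [-2.1, -0.9, 11.2]
gripper_width: 0.0367
```

>>> apply_moves(increments=[0,0,0,0,0,0.03,1,0,0,0,0,0,0.04,1,0,0,0,0,0,0.04,1,0,0,0,0,0,0.04,1,0,0,0,0,0,0.012,1,0,0,0,0.035,0.012,0,1,0,0,0,0.035,0.012,0,1,0,0,0,0.035,0.012,0,1,0,0,0,0.035,0.012,0,1,0,0,0,0,0,0,1])

```text
time: 23.33
tool_pos: [0.6185, 0.1947, 0.1863]
tool_rot: [0.386, 3.11, 0.005]
force: [1.3, 0.1, 0.7]
gripper_width: 0.0367
```

>>> apply_moves(increments=[0,0,0,0,0,0,1,0,0,0,0,0,0,1])

```text
time: 23.5
tool_pos: [0.6102, 0.1925, 0.1851]
tool_rot: [-0.386, -3.116, 0.001]
force: [0.2, 0.6, -1.4]
gripper_width: 0.037
```

```bash
python3 - <<'E'
from h import *
f=look([],'w13'); z=ctrl.get_obs()['tool_pos'][2]-.0249
m=hsv(f,(0,130,50),(8,255,255),(190,180,330,320))|hsv(f,(172,130,50),(180,255,255),(190,180,330,320)); ys,xs=np.nonzero(m)
print(xs.min(),xs.max(),ys.min(),ys.max(),"width-mid/top",onz(f,(xs.min()+xs.max())/2,(ys.min()+ys.max())/2,z+.02).round(4))
pair('m13')
E
```

```text
[0.6097 0.1924 0.1853] [ 1.97771453e-01  4.64511016e-01  1.48036719e+00 -1.52748856e-04
  1.19877843e+00 -1.12624941e+00] 23.55 [ 0.22912124  0.22631389 -0.97160814]
218 292 204 289 width-mid/top [0.6077 0.1931 0.1804]
[0.60975769 0.19235516 0.18563246] [ 1.97690253e-01  4.63825724e-01  1.48054988e+00 -1.49814121e-04
  1.19851849e+00 -1.12619617e+00] 23.65
```

View pics/m13.png

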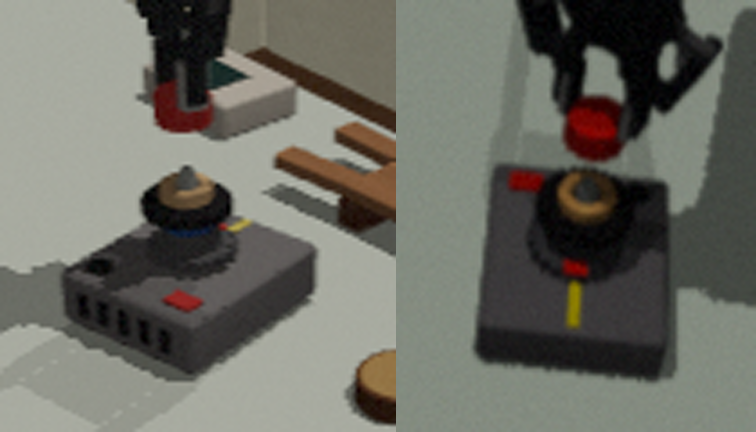

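The cap is over the tip. I'll go down with +2.5 mm in x.

>>> apply_moves(increments=[0,0,0,0.0025,0,-0.015,1,0,0,0,0,0,-0.012,1,0,0,0,0,0,-0.008,1,0,0,0,0,0,-0.004,1,0,0,0,0,0,-0.003,1,0,0,0,0,0,0,1,0,0,0,0,0,0,1])

```text
time: 24.23
tool_pos: [0.6138, 0.1927, 0.1437]
tool_rot: [0.387, 3.118, -0.0]
force: [0.7, 0.2, -0.5]
gripper_width: 0.0366
```

>>> apply_moves(increments=[0,0,0,0,0,-0.003,1,0,0,0,0,0,-0.003,1,0,0,0,0,0,-0.002,1,0,0,0,0,0,0,1])

```text
time: 24.57
tool_pos: [0.6142, 0.1927, 0.136]
tool_rot: [0.387, 3.117, 0.0]
force: [-1.4, -0.8, 3.4]
gripper_width: 0.0367
```

>>> apply_moves(increments=[0,0,0,0,0,-0.001,1,0,0,0,0,0,0,1])

```text
time: 24.73
tool_pos: [0.6145, 0.1927, 0.1359]
tool_rot: [0.386, 3.116, 0.0]
force: [-1.7, -1.0, 8.1]
gripper_width: 0.0366
```

>>> apply_moves(increments=[0,0,0,0,0,0,0.5,0,0,0,0,0,0,0,0,0,0,0,0,0,0,0,0,0,0,0,0.02,0,0,0,0,0,0,0.035,0,0,0,0,0,0,0.035,0,0,0,0,-0.025,0,0.02,0,0,0,0,-0.035,-0.01,0,0,0,0,0,0,0,0,0,0,0,0,0,0,0,0])

```text
time: 25.57
tool_pos: [0.5513, 0.1824, 0.2444]
tool_rot: [-0.386, -3.116, 0.001]
force: [0.7, -0.3, 0.1]
gripper_width: 0.0853
```

```bash
python3 -c "
from h import *
pair('m14')"
```

```text
[0.55414704 0.18280398 0.24451423] [ 2.00353612e-01  3.30304176e-01  1.54055963e+00 -1.05773259e-04
  1.27022505e+00 -1.12359317e+00] 25.6667
```

View pics/m14.png

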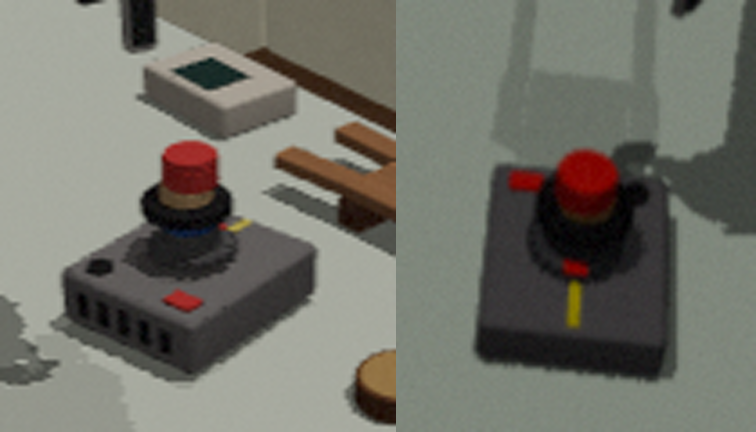

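The full stack stands level, with the cap home on the brush collar (side crop (190,168)) and the gripper clear. Handing in.

```bash
python3 -c "
from h import *
print(ctrl.hand_in())"
```

```text
the job is handed in; nothing more can be done
None
```

The polisher is reassembled in the order asked, and I handed the job in at about 25.7 s of robot time. The cog went on first, turned about +0.81 rad so its slot dropped over the key. Then came the larger blue spacer, the brush with bristles down, and the red cap.

- **Seating:** each part made contact within about 0.5 mm of the height worked out for fully home. Contact forces were 3 to 13 N, well under the limits.
- **Final view:** the stack looked level in the side and scene pictures, with the cog's red mark in line with the stripe. The gripper was open and clear.
- **Other objects:** I touched none of them, but I did not re-measure their positions at the end.
- **Small disagreements:**
  - The gripper width read about 3 to 5 mm less than the actual part diameters.
  - Every grasp showed about 10 N of upward force, which had no visible effect.
  - I overshot once by about 3 cm while carrying the spacer at height, and corrected it before lowering.

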